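# Rock the heavy knob tub on its skid bar and pour it into the tray

### The arm

A 7-joint arm with a two-finger parallel gripper is mounted at the origin on the work surface; the furniture and walls round the work are solid. World frame = base frame: x ahead of the robot, y to its left, z up, the work surface at z = 0. Lengths are in m, angles in rad, forces in N, time in s.
With the tool pointing down it reaches from about 0.425 to 0.875 m from the base axis. Payload 4.7 kg.
Tool frame: the origin (TCP) lies midway between the tips of the shut fingers; the grasp point (between the pads) lies 19 mm behind it (ctrl.grip_point_offset is the distance from the TCP to the grasp point, in m); z points along the fingers, y is the line along which they close (so a half turn about z gives the same grasp; the last joint's range is limited). The gripper opens to 87 mm and grips with 3 to 60 N. Pads are 19 mm wide; open, the fingers measure 117 mm over their backs; the gripper's body (75 mm by 190 mm) begins 51 mm behind the grasp point.
Start: joints at [-1.093, 0.321, -0.07, 1.45, 0.023, 1.371, -0.057], TCP at [0.291, 0.581, 0.223] pointing down, gripper open.
Joint ranges: [-2.86, 2.86], [-0.3, 2.09], [-1.38, 1.24], [0.06, 2.45], [-1.56, 4.7], [0.09, 2.05], [-2.69, 2.69]. Speed limits (rad/s): [2.57, 2.57, 3.14, 3.14, 3.14, 3.14, 3.14].

### API

Orientations are given as a rotation vector (axis times angle).
In Python, from bench import ctrl gives the robot as it stands.
- The arm moves only by the tool move_arm, never from a script. Its argument "increments" is text: rows parted by semicolons, each of 7 numbers parted by spaces: the shift along the world's x, y, z in mm, then the turn, a rotation vector about the world's x, y, z in degrees, then the closure in counts, from 0 (fully open) to 255 (shut). A call has exactly 8 rows; each row shifts and turns the commanded pose from where the row before left it; what a row does not reach is not made up. A row lasts 1/12 s, in which the tool goes at most 41.7 mm and 7.16 degrees, less where a joint would pass 70% of its speed; a pose out of reach is approached as far as the arm can. A call with a gripper value outside its range is refused whole. The fingers move at their own pace and stop on an object; "grip_force" is the grip in N (left out, the last holds). Time passes only in rows, so rows that do not move let the fingers close, or fill a call up. It gives the time, the measured TCP pose, the force, the opening and the grip force at its end, in the units of the state.
- ctrl.get_state(): the state, without advancing time (a new reading comes with each control period).
- ctrl.get_image(name): name is "scene" or "top"; returns a dict with "frame" (480x640x3 uint8, red, green, blue), "depth" (480x640 float32, m along the optical axis (not along the pixel's ray), 0 where there is no reading), "fx", "fy", "cx", "cy" (pixels), "position" and "orientation" of the camera in the world. Camera axes: x right, y down, z forward; pixel columns grow to the right and rows downward; lengths in m; the calibration is good to about 2 mm. A picture is of the moment at which its call begins.
- ctrl.close_job(): hands the job in; it is judged then, once.
Trained networks look in a picture, given as the dict that the camera call returned (one of the last four; its "shot" number tells which), for a name from the list of things; names that differ only in an ending like _2 or _b are one class to them, and where a whole thing is asked for, a point or a joint stands for the part that bears it (a point fixed in the world has none). Each returns a list of dicts, best first, with "score" (0 to 1); they miss things now and then, are a little off and sometimes report something else, mostly with a low value. They report only what shows in the picture. A call takes as long as a camera call.
- ctrl.find_in(target, picture): "centre" ([x, y, z] in m, in world coordinates, good to about 4 mm: the middle of the surface that is visible of it).
- ctrl.silhouettes(target, picture): "region" (480x640 bool, what is visible of it).
The state is a dict: "time": time; "joint_positions": joint angles; "qd": joint speeds; "joint_torque": joint torques, N m; "position": TCP position; "tool_rot": TCP orientation; "ft_force": force on the tool from outside, world axes, zero at the start; "torque": the same for the moment, N m; "grip_width": opening from 0.0 (shut) to 1.0 (fully open); "grip_force": force on a finger pad.
Only numpy, scipy, OpenCV 4.12 (cv2) and the standard library are available. Lean on these libraries where they do the work, as an engineer would, in place of code of your own. Each camera call takes 0.05 s, during which the arm holds its last target. There are 200 camera calls.

### The job

The green tub of star knobs is too heavy to lift: take it by the yellow grip plate on its back wall and rock it forward on its front skid bar, keeping that bar on the stand and never letting the tub go right over, until all four knobs have slid out into the tray; do not pick at the knobs with the gripper. Then rock it back and set it down gently on both its feet where it stood, let go, and leave the things standing round the stand undisturbed.

Things in the scene. Friction and masses are not known exactly. Their poses are not given: they have to be found in the camera images.
- tub: Heavy open steel tub, painted green (2.0 to 3.0 kg with hidden variation, too heavy to lift), 150 mm wide, walls 5 mm. Origin: underside of its front skid bar, mid-width. Axes at rest: x level, the way it pours (toward the tray), y along the bar, z up. Floor from x=-120 to 0, its top 32 mm above the origin. The back wall leans 35 deg backward from vertical to its rim at (x=-166, z=96 mm).
- tub_grip (a point): Centre of the yellow grip plate that continues the back wall upward; in the tub frame x=-180, y=0, z=116 mm. 14 mm thick, 60 mm wide (along y), 50 mm along its slope (25 mm to each side of this point, the rim just below). It leans 35 deg backward like the back wall: up its slope is (-0.574, 0, 0.819), its flat faces look along (0.819, 0, 0.574) of the tub frame. Axes as the tub's.
- tub_skid (a point): Axis of the tub's front skid bar, mid-width, 8 mm above the tub's origin. Round steel bar 16 mm thick, 150 mm long along y; the tub rocks about it. A like bar at x=-112 mm is the back foot. The tub balances at about 60 to 65 deg of forward rocking and falls forward beyond that unless held. Axes as the tub's.
- tub_lip (a point): Middle of the pouring lip, the top edge of the tub's front wall; in the tub frame x=75, y=0, z=83 mm. The front wall leans 55 deg forward from vertical, so it is level when the tub is rocked by 35 deg; the knobs slide down it and out over the lip only at about 50 to 72 deg of rocking, depending on hidden friction. Axes as the tub's.
- stand: Fixed plywood stand with a tray before it (moves between runs). Origin on the bench, x the way of pouring. Flat top 100 mm above the bench, x=-155 to 17 mm, 190 mm wide along y. Along its front edge a steel stop strip, x=9 to 17 mm, 6 mm high; the tub's front skid bar stands 1 to 4 mm behind it, its axis at about x=-3 to 0 mm.
- tray (a point): Centre of the inner floor of the wooden catch tray fixed to the front of the stand; at x=128, y=0, z=8 mm of the stand's frame. The tray is 220 mm (x) by 200 mm (y) outside, walls 8 mm thick and 40 mm high, the far wall 75 mm high. Axes as the stand's.
- knob0: One of four loose black star knobs, 48 mm across, 30 mm high, 70 g, standing stem down in the tub at the start. Origin: centre of the stem's end; z = along its axis.
- knob1: One of four loose black star knobs, 48 mm across, 30 mm high, 70 g, standing stem down in the tub at the start. Origin: centre of the stem's end; z = along its axis.
- knob2: One of four loose black star knobs, 48 mm across, 30 mm high, 70 g, standing stem down in the tub at the start. Origin: centre of the stem's end; z = along its axis.
- knob3: One of four loose black star knobs, 48 mm across, 30 mm high, 70 g, standing stem down in the tub at the start. Origin: centre of the stem's end; z = along its axis.
- glue_bottle: White bottle with an orange spout, 68 mm across, 200 mm high, standing loose on the bench beside the stand; not to be disturbed. Origin: centre of its underside.
- mug: White dotted coffee mug, 82 mm across, 91 mm high, with a handle, standing loose on the bench beside the stand; not to be disturbed. Origin: centre of its underside.
- wax_tin: Round tin with a red lid, 77 mm across, 40 mm high, standing loose on the bench beside the stand; not to be disturbed. Origin: centre of its underside.
- tape_measure: Yellow tape measure, 38 x 91 x 66 mm high, standing loose on the bench beside the stand; not to be disturbed. Origin: centre of its underside.
- offcut: Dark red-brown wooden offcut, 45 x 130 x 45 mm, standing loose on the bench beside the stand; not to be disturbed. Origin: centre of its underside.

How it is judged:
By the outcome, as a careful person would: the job done as asked, in the order asked, and still so for the second after the job is handed in, with the robot touching nothing.
It also fails if it takes over 62 s, if anything falls off the work surface, if the arm or the gripper's body presses on something with over 40 N, if the wrist force passes 120 N, or if a joint passes its speed limit or range.

## Working session

There is one attempt and no reset: what is moved stays moved. The work goes in short steps, Python scripts to look and compute and a tool call to move; the robot and the scene stay as the last step left them, time stands still between calls to the robot, and variables do not carry over. Pictures are saved under pics/ and viewed, at most 10 in all, crops included, and the job is handed in when it is done.

Besides the shell and the picture viewer there is one more tool, called after "Request:" as name(argument=value, ...) on one line, values as JSON. move_arm: Moves the arm, as the interface text tells. Its arguments: {"type":"object","properties":{"increments":{"type":"string"},"grip_force":{"type":"number"}},"required":["increments"]}

```bash
mkdir -p pics; ls; cat > h.py <<'E'
import numpy as np,cv2
from scipy.spatial.transform import Rotation as R
from bench import ctrl
def rot(o):
    o=np.array(o,float)
    return R.from_rotvec(o).as_matrix() if o.shape==(3,) else (o if o.shape==(3,3) else R.from_quat(o).as_matrix())
def cloud(im):
    d=im["depth"];v,u=np.mgrid[:480,:640]
    p=np.stack([(u-im["cx"])/im["fx"]*d,(v-im["cy"])/im["fy"]*d,d],-1)
    return p@rot(im["orientation"]).T+np.array(im["position"])
def save(im,n): cv2.imwrite(f"pics/{n}.png",im["frame"][...,::-1])
E
python3 - <<'E'
from h import *
s=ctrl.get_state();print(s)
for n in("scene","top"):
    im=ctrl.get_image(n);save(im,n+"0");print(n,im["position"],im["orientation"],im["fx"])
    for t in["tub","tub_grip","stand","tray","knob0","glue_bottle","mug","wax_tin","tape_measure","offcut"]:
        try:
            for r in ctrl.find_in(t,im)[:4 if t=="knob0" else 1]:print(t,np.round(r["centre"],3),round(r["score"],2))
        except Exception as e: print(t,e)
E
```

```text
pics
{'time': 0.0, 'joint_positions': array([-1.09292567,  0.32182913, -0.07007464,  1.45164807,  0.02261398,
        1.37078732, -0.05694068]), 'qd': array([ 0.00071312,  0.00014663,  0.00081388,  0.00054865, -0.00063229,
       -0.00191911, -0.00127831]), 'joint_torque': array([ 6.24966788e-06, -4.91288173e+01, -4.03948138e-01, -3.12525594e+01,
       -6.40731817e-02,  4.38777928e-02,  1.84601813e-04]), 'position': array([0.29057405, 0.58083317, 0.22147097]), 'tool_rot': array([-7.21930594e-01, -3.05718638e+00,  2.91719678e-03]), 'ft_force': array([ 0.07700055,  0.25983159, -0.87615253]), 'torque': array([-0.00209327, -0.01080621, -0.01550035]), 'grip_force': 0.0, 'grip_width': 1.0033136021048275}
scene [ 0.59562882 -0.3592225   0.89711376] [-2.63472741 -0.08208662  0.01813598] 471.33206393290357
tub [0.569 0.142 0.171] 0.9
tub_grip [0.573 0.146 0.167] 0.66
stand [ 0.597 -0.057  0.005] 0.73
tray [ 0.601 -0.053  0.008] 0.67
knob0 [0.548 0.095 0.162] 0.97
knob0 [0.6   0.161 0.164] 0.72
knob0 [0.61  0.108 0.16 ] 0.69
knob0 [0.531 0.152 0.164] 0.61
glue_bottle [0.712 0.13  0.121] 0.68
mug [0.749 0.056 0.054] 0.94
wax_tin [ 0.759 -0.078  0.04 ] 0.75
tape_measure [0.409 0.107 0.053] 0.83
offcut [ 0.444 -0.054  0.039] 0.69
top [0.44151186 0.07140391 0.98617194] [-2.16199393  2.11211029 -0.19377479] 488.14348697769475
tub [0.573 0.126 0.159] 0.64
tub_grip [0.576 0.126 0.167] 0.59
stand [ 0.581 -0.081  0.012] 0.56
tray [ 0.581 -0.083  0.002] 0.8
knob0 [0.599 0.168 0.162] 0.94
knob0 [0.54  0.101 0.159] 0.9
knob0 [0.53  0.156 0.161] 0.75
knob0 [0.612 0.111 0.158] 0.6
glue_bottle [0.703 0.142 0.132] 0.58
mug [0.761 0.046 0.044] 0.87
wax_tin [ 0.753 -0.071  0.042] 0.67
tape_measure [0.41  0.117 0.067] 0.77
offcut [ 0.441 -0.043  0.047] 0.86
```

View pics/scene0.png

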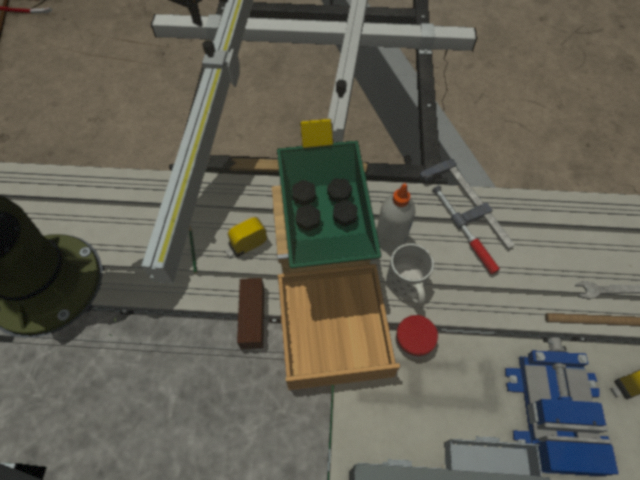

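View pics/top0.png

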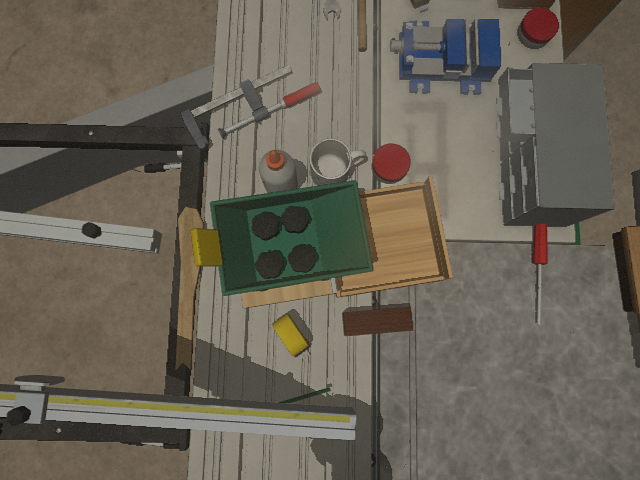

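```bash
python3 - <<'E'
from h import *
for n in("scene","top"):
    im=ctrl.get_image(n);P=cloud(im);hsv=cv2.cvtColor(im["frame"],cv2.COLOR_RGB2HSV)
    inb=(P[...,0]>.46)&(P[...,0]<.70)&(P[...,1]>-.02)&(P[...,1]<.4)&(P[...,2]>.1)
    ye=inb&(hsv[...,0]>18)&(hsv[...,0]<35)&(hsv[...,1]>130)&(P[...,2]>.16)
    gr=inb&(hsv[...,0]>40)&(hsv[...,0]<90)&(hsv[...,1]>80)
    for nm,m in(("yel",ye),("grn",gr)):
        q=P[m];print(n,nm,len(q))
        if len(q)>20:
            print(np.round(q.mean(0),4),np.round(np.percentile(q,1,0),4),np.round(np.percentile(q,99,0),4))
            r=cv2.minAreaRect(q[:,:2].astype(np.float32)*1000);print(r)
            c=q-np.median(q,0);print("normal",np.round(np.linalg.svd(c,full_matrices=False)[2],3))
    # tray rims
    t=(P[...,2]>.034)&(P[...,2]<.046)&(P[...,0]>.46)&(P[...,0]<.72)&(P[...,1]<.06)&(P[...,1]>-.21)
    print("trayrim",cv2.minAreaRect(P[t][:,:2].astype(np.float32)*1000))
    v,u=np.where(ye);print("px",u.mean(),v.mean())
E
```

```text
scene yel 827
[0.5504 0.2439 0.2208] [0.5218 0.2267 0.1989] [0.579  0.2631 0.2398]
((550.2866821289062, 246.2583465576172), (57.744632720947266, 37.6381950378418), 11.238627433776855)
normal [[-0.986 -0.169  0.008]
 [-0.093  0.583  0.807]
 [ 0.141 -0.795  0.59 ]]
scene grn 7331
[0.5814 0.1252 0.1606] [ 0.4888 -0.011   0.1293] [0.6658 0.2399 0.1984]
((577.09033203125, 114.73096466064453), (157.30105590820312, 246.7520751953125), 11.187224388122559)
normal [[-0.187  0.982  0.026]
 [ 0.982  0.188 -0.026]
 [-0.031  0.02  -0.999]]
trayrim ((589.8327026367188, -61.7371826171875), (259.56512451171875, 243.30987548828125), 0.1369919329881668)
px 316.1789600967352 132.9105199516324
top yel 1028
[0.5498 0.2462 0.2241] [0.5209 0.2267 0.198 ] [0.5795 0.2674 0.2407]
((550.4522705078125, 247.46514892578125), (59.95732498168945, 37.17694091796875), 11.33545207977295)
normal [[-0.976 -0.215 -0.037]
 [-0.164  0.613  0.773]
 [-0.144  0.76  -0.634]]
top grn 5815
[0.5912 0.1119 0.1532] [0.4849 0.0082 0.1291] [0.667  0.2417 0.2002]
((576.4996337890625, 114.75431823730469), (156.8538360595703, 246.13584899902344), 11.063063621520996)
normal [[-0.382  0.923  0.048]
 [-0.92  -0.375 -0.117]
 [ 0.09   0.089 -0.992]]
trayrim ((589.3941650390625, -71.58024597167969), (213.43975830078125, 258.9918518066406), 89.60643768310547)
px 205.99124513618676 246.9863813229572
```

The scene view shows the green tub on the stand, the yellow plate at (316,133), the tray at (335,325), and the bottle and mug to the right of the stand. The top view agrees, with the plate at (206,247). Both cameras give a pour direction of about (0.194, -0.981).

Next I'll check heights along the path and work out the moves.

```bash
python3 - <<'E'
from h import *
for n in("scene","top"):
    P=cloud(ctrl.get_image(n)).reshape(-1,3)
    H=np.full((12,12),-9.)
    for p in P:
        i=int((p[1]-.05)//.05);j=int((p[0]-.15)//.05)
        if 0<=i<12 and 0<=j<12:H[i,j]=max(H[i,j],p[2])
    print(n,"rows y .05.. cols x .15..");print(np.round(H*100).astype(int))
d=np.array([.194,-.981,0]);d/=np.linalg.norm(d)
g=np.array([.5505,.247,.216]);s=ctrl.get_state();R0=rot(s["tool_rot"]);p0=s["position"]
z=.574*d+np.array([0,0,-.819]);n=.819*d+np.array([0,0,.574])
for sg in(1,-1):
    y=sg*n;T=np.c_[np.cross(y,z),y,z];print(sg,"rotvec deg",np.round(np.degrees(R.from_matrix(T@R0.T).as_rotvec()),1),np.round(R0,2).tolist())
    # split: yaw then tilt
tc=g+.019*z;print("tcp",tc,"pre shift mm",np.round((tc-.09*z-p0)*1000,1))
E
```

```text
scene rows y .05.. cols x .15..
[[   1   11   11    1    7    7   10   20   16   16   19    9]
 [   0   11   11    0    7    7   20   20   17   19   20   20]
 [   0   11   11    0    0    6   20   17   16   20   15   20]
 [   0   11   11    0    0    0   20   24   23   20    0    0]
 [   0    0   12    0    0    0    0   24   24   20    0    0]
 [   0    0   11    1    2    2    1 -900 -900 -900    1    0]
 [-900 -900   11   11   -1    0 -900 -900    9    9    1    0]
 [-900    0   11   11 -900 -900 -900 -900    9    9 -900 -900]
 [-900    0   32   11 -900 -900 -900 -900   13   13 -900 -900]
 [-900   30   30   14 -900 -900 -900 -900    9    9 -900 -900]
 [-900    0   17   14 -900 -900 -900 -900    9    9 -900 -900]
 [-900    0   11   23 -900 -900 -900 -900    9    9 -900 -900]]
top rows y .05.. cols x .15..
[[   1   11   12    1    7   99   19   20   17   17   19    9]
 [   1   11   12    1    7    7   20   20   17   20   20   20]
 [   0   11   12    1    0    6   20   17   17   20   15   20]
 [   1   11   12    0    0    1   20   24   23   20    1    1]
 [   0    0   12    0    0    0    0   24   24   20    0    1]
 [   0    0   12    1    2    2    2    2    2    2    2    0]
 [  -5    0   12   11    0    0    0    0    9    9    0    0]
 [  -9    0   12   11 -900 -900 -900 -900    9    9 -900 -900]
 [ -10    0   30   11 -900 -900 -900 -900   13   13 -900 -900]
 [ -84    0   23   14  -84  -84  -84  -84    9    9 -900 -900]
 [-900    0   17   14 -900 -900 -900 -900    9    9 -900 -900]
 [ -84    0   11   11  -84  -84  -84  -84    9    9  -83  -84]]
1 rotvec deg [  -6.1  -45.2 -136.7] [[-0.89, 0.45, 0.0], [0.45, 0.89, 0.0], [0.0, 0.0, -1.0]]
-1 rotvec deg [-35.3   4.8  36.6] [[-0.89, 0.45, 0.0], [0.45, 0.89, 0.0], [0.0, 0.0, -1.0]]
tcp [0.55261577 0.2363012  0.200439  ] pre shift mm [ 251.8 -294.4   51.5]
```

Request:
move_arm(increments="15.7 -18.4 6.5 -2.2 0.3 2.29 0;15.7 -18.4 6.5 -2.2 0.3 2.29 0;15.7 -18.4 6.5 -2.2 0.3 2.29 0;15.7 -18.4 6.5 -2.2 0.3 2.29 0;15.7 -18.4 6.5 -2.2 0.3 2.29 0;15.7 -18.4 6.5 -2.2 0.3 2.29 0;15.7 -18.4 6.5 -2.2 0.3 2.29 0;15.7 -18.4 6.5 -2.2 0.3 2.29 0")

```text
time: 1.97
position: [0.4173, 0.4333, 0.275]
tool_rot: [0.215, 3.067, -0.479]
ft_force: [-0.1, -0.8, -0.2]
grip_width: 1.003
grip_force: 0.0
```

Request:
move_arm(increments="15.7 -18.4 0 -2.2 0.3 2.29 0;15.7 -18.4 0 -2.2 0.3 2.29 0;15.7 -18.4 0 -2.2 0.3 2.29 0;15.7 -18.4 0 -2.2 0.3 2.29 0;15.7 -18.4 0 -2.2 0.3 2.29 0;15.7 -18.4 0 -2.2 0.3 2.29 0;15.7 -18.4 0 -2.2 0.3 2.29 0;15.7 -18.4 0 -2.2 0.3 2.29 0")

```text
time: 2.63
position: [0.5428, 0.2863, 0.2745]
tool_rot: [-0.292, 2.928, -0.923]
ft_force: [0.4, 0.6, 0.4]
grip_width: 1.003
grip_force: 0.0
```

```bash
cat >> h.py <<'E'
d=np.array([.194,-.981,0]);d/=np.linalg.norm(d);up=np.array([0,0,1.]);ax=np.cross(up,d)  # forward rocking = +angle about ax
g=np.array([.5505,.247,.216]);piv=g+.18*d-.108*up
def goal(th,back=0.,sink=0.):
    z=.574*d-.819*up;y=-(.819*d+.574*up);T=np.c_[np.cross(y,z),y,z]
    p=g+(.019+sink-back)*z
    Q=R.from_rotvec(ax*np.radians(th)).as_matrix()
    return piv+Q@(p-piv),Q@T
def err(th,back=0,sink=0):
    s=ctrl.get_state();p,T=goal(th,back,sink);T0=rot(s["tool_rot"])
    print("t",round(s["time"],2),"shift",np.round((p-s["position"])*1000,1),"rot",np.round(np.degrees(R.from_matrix(T@T0.T).as_rotvec()),2),
     "F",np.round(s["ft_force"],1),"M",np.round(s["torque"],2),"grip",round(s["grip_width"]*87,1),round(s["grip_force"],1),"q",np.round(s["joint_positions"],2))
E
python3 - <<'E'
from h import *
err(0,.09)
im=ctrl.get_image("scene");save(im,"pre")
E
```

```text
t 2.63 shift [-0.2  0.7 -0.4] rot [-0.03 -0.11 -0.18] F [0.4 0.6 0.4] M [0.66 0.17 0.  ] grip 87.2 0.0 q [-0.84  0.44  0.04  1.32  0.48  1.74  0.96]
```

View pics/pre.png

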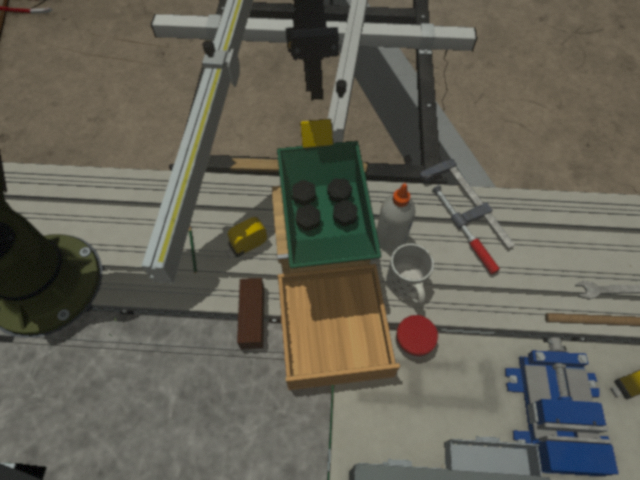

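The fingers, at (313,75), line up with the plate at (317,133). I'll advance along the slope.

Request:
move_arm(increments="1.4 -7.2 -10.5 0 0 0 0;1.4 -7.2 -10.5 0 0 0 0;1.4 -7.2 -10.5 0 0 0 0;1.4 -7.2 -10.5 0 0 0 0;1.4 -7.2 -10.5 0 0 0 0;1.4 -7.2 -10.5 0 0 0 0;1.4 -6.6 -11.0 0 0 0 0;0 0 0 0 0 0 0")

```text
time: 3.35
position: [0.5513, 0.2345, 0.1982]
tool_rot: [-0.287, 2.931, -0.926]
ft_force: [-0.9, 0.0, 0.1]
grip_width: 1.0
grip_force: 0.0
```

```bash
python3 - <<'E'
from h import *
err(0)
s=ctrl.get_state();T=rot(s["tool_rot"]);gp=s["position"]-.019*T[:,2]
im=ctrl.get_image("top");save(im,"adv");P=cloud(im);hsv=cv2.cvtColor(im["frame"],cv2.COLOR_RGB2HSV)
m=(hsv[...,0]>18)&(hsv[...,0]<35)&(hsv[...,1]>130)&(P[...,2]>.16)&(P[...,1]>.2)&(P[...,1]<.3)&(abs(P[...,0]-.55)<.05)
q=(P[m]-gp)@T;print(len(q),np.round(np.percentile(q,[1,10,50,90,99],0)*1000,1))
E
```

```text
t 3.35 shift [1.3 1.8 2.3] rot [ 0.06 -0.24  0.08] F [-0.9  0.   0.1] M [0.69 0.16 0.04] grip 87.0 0.0 q [-0.79  0.43  0.05  1.49  0.49  1.57  0.94]
121 [[ -30.2  -92.3 -149.3]
 [  -4.3  -53.2 -126.1]
 [  25.1   -6.4  -17.7]
 [  28.1   -2.2   15.2]
 [  36.5    5.2   23.8]]
```

Request:
move_arm(increments="0 0 0 0 0 0 120;0 0 0 0 0 0 180;0 0 0 0 0 0 220;0 0 0 0 0 0 255;0 0 0 0 0 0 255;0 0 0 0 0 0 255;0 0 0 0 0 0 255;0 0 0 0 0 0 255", grip_force=55)

```text
time: 4.07
position: [0.5518, 0.2372, 0.2006]
tool_rot: [-0.289, 2.929, -0.921]
ft_force: [1.4, 0.4, -0.3]
grip_width: 0.476
grip_force: 0.0
```

```bash
python3 - <<'E'
from h import *
err(0)
for th in range(0,80,8):
    a,_=goal(th);b,_=goal(th+8);print(th,np.round((b-a)*1000/8,2),"per row x8")
print("axis",ax)
E
```

```text
t 4.07 shift [ 0.8 -0.9 -0.2] rot [-0.12 -0.08 -0.06] F [ 1.4  0.4 -0.3] M [ 0.69  0.17 -0.  ] grip 41.4 0.0 q [-0.79  0.43  0.05  1.49  0.49  1.57  0.94]
0 [ 0.35 -1.78  2.83] per row x8
8 [ 0.42 -2.15  2.55] per row x8
16 [ 0.49 -2.48  2.22] per row x8
24 [ 0.54 -2.75  1.85] per row x8
32 [ 0.59 -2.98  1.44] per row x8
40 [ 0.62 -3.15  1.  ] per row x8
48 [ 0.64 -3.25  0.55] per row x8
56 [ 0.65 -3.3   0.08] per row x8
64 [ 0.65 -3.27 -0.39] per row x8
72 [ 0.63 -3.19 -0.85] per row x8
axis [ 0.98100147  0.19400029 -0.        ]
```

Request:
move_arm(increments="0 0 0 0 0 0 255;0 0 0 0 0 0 255;0 0 0 0 0 0 255;0 0 0 0 0 0 255;0 0 0 0 0 0 255;0 0 0 0 0 0 255;0 0 0 0 0 0 255;0 0 0 0 0 0 255")

```text
time: 4.73
position: [0.5517, 0.2374, 0.2004]
tool_rot: [-0.289, 2.929, -0.92]
ft_force: [0.6, 0.6, -0.5]
grip_width: 0.156
grip_force: 55.0
```

```bash
python3 -c "
from h import *
err(0)"
```

```text
t 4.73 shift [ 0.9 -1.1  0.1] rot [-0.13 -0.09 -0.08] F [ 0.6  0.6 -0.5] M [ 0.8   0.01 -0.08] grip 13.6 55.0 q [-0.79  0.43  0.05  1.49  0.49  1.57  0.94]
```

Gripped at about 14 mm, the plate's thickness. I'll rock the first 8° and check.

Request:
move_arm(increments="0.35 -1.6 2.93 0.981 0.194 0 255;0.35 -1.7 2.9 0.981 0.194 0 255;0.35 -1.7 2.87 0.981 0.194 0 255;0.35 -1.75 2.84 0.981 0.194 0 255;0.35 -1.8 2.82 0.981 0.194 0 255;0.35 -1.85 2.8 0.981 0.194 0 255;0.35 -1.9 2.76 0.981 0.194 0 255;0.35 -1.94 2.72 0.981 0.194 0 255")

```text
time: 5.4
position: [0.5546, 0.2221, 0.2232]
tool_rot: [-0.295, 2.999, -0.715]
ft_force: [-0.3, -0.3, -6.6]
grip_width: 0.162
grip_force: 55.0
```

```bash
python3 -c "
from h import *
err(8)"
```

```text
t 5.4 shift [ 0.8  0.  -0.1] rot [-0.18 -0.12 -0.03] F [-0.3 -0.3 -6.6] M [ 0.77 -0.2   0.06] grip 14.1 55.0 q [-0.72  0.34  0.05  1.51  0.4   1.53  1.04]
```

Request:
move_arm(increments="0.42 -2.15 2.55 0.981 0.194 0 255;0.42 -2.15 2.55 0.981 0.194 0 255;0.42 -2.15 2.55 0.981 0.194 0 255;0.42 -2.15 2.55 0.981 0.194 0 255;0.42 -2.15 2.55 0.981 0.194 0 255;0.42 -2.15 2.55 0.981 0.194 0 255;0.42 -2.15 2.55 0.981 0.194 0 255;0.42 -2.15 2.55 0.981 0.194 0 255")

```text
time: 6.07
position: [0.5581, 0.2041, 0.2433]
tool_rot: [-0.3, 3.055, -0.509]
ft_force: [2.4, -5.6, -12.0]
grip_width: 0.155
grip_force: 55.0
```

Request:
move_arm(increments="0.49 -2.48 2.22 0.981 0.194 0 255;0.49 -2.48 2.22 0.981 0.194 0 255;0.49 -2.48 2.22 0.981 0.194 0 255;0.49 -2.48 2.22 0.981 0.194 0 255;0.49 -2.48 2.22 0.981 0.194 0 255;0.49 -2.48 2.22 0.981 0.194 0 255;0.49 -2.48 2.22 0.981 0.194 0 255;0.49 -2.48 2.22 0.981 0.194 0 255")

```text
time: 6.73
position: [0.5621, 0.184, 0.261]
tool_rot: [-0.304, 3.095, -0.297]
ft_force: [3.1, -5.5, -12.1]
grip_width: 0.158
grip_force: 55.0
```

```bash
python3 -c "
from h import *
err(24)"
```

```text
t 6.73 shift [0.6 1.  0.2] rot [-0.07 -0.09 -0.01] F [  3.1  -5.5 -12.1] M [-0.8  -0.69 -0.02] grip 13.7 55.0 q [-0.55  0.21  0.08  1.53  0.17  1.46  1.28]
```

Request:
move_arm(increments="0.56 -2.85 1.7 0.981 0.194 0 255;0.56 -2.85 1.7 0.981 0.194 0 255;0.56 -2.85 1.7 0.981 0.194 0 255;0.56 -2.85 1.7 0.981 0.194 0 255;0.56 -2.85 1.7 0.981 0.194 0 255;0.56 -2.85 1.7 0.981 0.194 0 255;0.56 -2.85 1.7 0.981 0.194 0 255;0.56 -2.85 1.7 0.981 0.194 0 255")

```text
time: 7.4
position: [0.5667, 0.1622, 0.2757]
tool_rot: [-0.307, 3.12, -0.078]
ft_force: [1.2, -5.9, -6.8]
grip_width: 0.157
grip_force: 55.1
```

```bash
python3 - <<'E'
from h import *
err(32)
im=ctrl.get_image("top");save(im,"r32")
print([(np.round(r["centre"],3),round(r["score"],2)) for r in ctrl.find_in("knob0",im)[:4]])
E
```

```text
t 7.4 shift [0.4 0.8 0.3] rot [-0.17 -0.01 -0.06] F [ 1.2 -5.9 -6.8] M [-2.22 -0.41 -0.26] grip 13.7 55.1 q [-0.46  0.17  0.12  1.53  0.03  1.45  1.42]
[(array([0.624, 0.052, 0.159]), 0.73), (array([0.542, 0.086, 0.184]), 0.68), (array([0.554, 0.044, 0.163]), 0.68)]
```

View pics/r32.png

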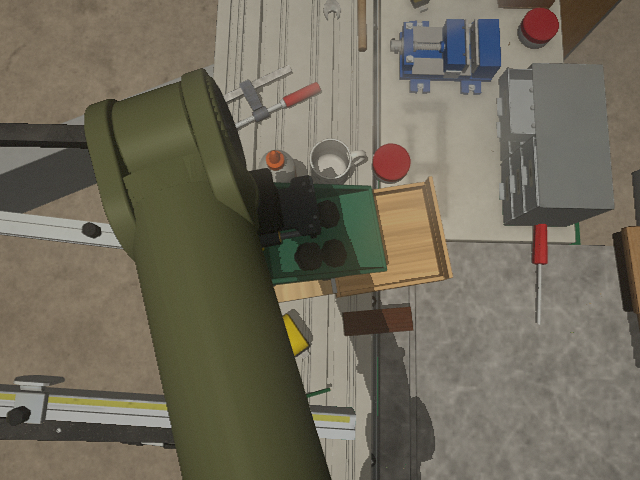

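The gripper, at (290,205), holds the plate. The knobs, around (320,240), are sliding toward the front of the tub, and the surroundings are untouched. I'll continue with a small correction.

Request:
move_arm(increments="0.62 -3.14 1.38 0.981 0.194 0 255;0.62 -3.14 1.38 0.981 0.194 0 255;0.62 -3.14 1.38 0.981 0.194 0 255;0.62 -3.14 1.38 0.981 0.194 0 255;0.62 -3.14 1.38 0.981 0.194 0 255;0.62 -3.14 1.38 0.981 0.194 0 255;0.62 -3.14 1.38 0.981 0.194 0 255;0.62 -3.14 1.38 0.981 0.194 0 255")

```text
time: 8.17
position: [0.5718, 0.1382, 0.2873]
tool_rot: [0.308, -3.116, -0.143]
ft_force: [-2.2, -2.4, 2.6]
grip_width: 0.159
grip_force: 55.2
```

```bash
python3 -c "
from h import *
err(40)"
```

```text
t 8.17 shift [0.  1.  0.2] rot [-0.29  0.05 -0.09] F [-2.2 -2.4  2.6] M [-1.96  0.3  -0.45] grip 13.8 55.2 q [-0.36  0.16  0.15  1.52 -0.12  1.46  1.57]
```

Request:
move_arm(increments="0.62 -3.15 1.02 0.981 0.194 0 255;0.62 -3.15 1.02 0.981 0.194 0 255;0.62 -3.15 1.02 0.981 0.194 0 255;0.62 -3.15 1.02 0.981 0.194 0 255;0.62 -3.15 1.02 0.981 0.194 0 255;0.62 -3.15 1.02 0.981 0.194 0 255;0.62 -3.15 1.02 0.981 0.194 0 255;0.62 -3.15 1.02 0.981 0.194 0 255")

```text
time: 8.83
position: [0.5768, 0.1127, 0.2954]
tool_rot: [0.305, -3.086, -0.358]
ft_force: [-3.5, -2.4, 5.0]
grip_width: 0.155
grip_force: 55.2
```

```bash
cat > k.py <<'E'
import sys
from h import *
err(float(sys.argv[1]))
for n in("scene","top"):
    im=ctrl.get_image(n);save(im,f"r{sys.argv[1]}{n}")
    print(n,[(np.round(r["centre"],3).tolist(),round(r["score"],2)) for r in ctrl.find_in("knob0",im)[:5]])
E
python3 k.py 48
```

```text
t 8.83 shift [-0.   1.3  0.1] rot [-0.29  0.08 -0.08] F [-3.5 -2.4  5. ] M [-1.77  0.39 -0.3 ] grip 13.5 55.2 q [-0.26  0.18  0.19  1.51 -0.26  1.49  1.72]
scene [([0.619, 0.073, 0.19], 0.96), ([0.562, 0.025, 0.158], 0.64), ([0.545, 0.06, 0.19], 0.58), ([0.624, 0.039, 0.155], 0.58)]
top [([0.546, 0.067, 0.189], 0.76), ([0.41, 0.118, 0.069], 0.36)]
```

Request:
move_arm(increments="0.64 -3.2 0.57 0.981 0.194 0 255;0.64 -3.2 0.57 0.981 0.194 0 255;0.64 -3.2 0.57 0.981 0.194 0 255;0.64 -3.2 0.57 0.981 0.194 0 255;0.64 -3.2 0.57 0.981 0.194 0 255;0.64 -3.2 0.57 0.981 0.194 0 255;0.64 -3.2 0.57 0.981 0.194 0 255;0.64 -3.2 0.57 0.981 0.194 0 255")

```text
time: 9.7
position: [0.5821, 0.0866, 0.2999]
tool_rot: [0.299, -3.041, -0.57]
ft_force: [-4.2, -3.8, 4.3]
grip_width: 0.158
grip_force: 55.1
```

```bash
python3 k.py 56
```

```text
t 9.7 shift [-0.1  1.4 -0.1] rot [-0.28  0.11 -0.03] F [-4.2 -3.8  4.3] M [-1.71  0.49 -0.2 ] grip 13.7 55.1 q [-0.16  0.21  0.23  1.49 -0.41  1.55  1.86]
scene [([0.624, 0.059, 0.182], 0.74), ([0.625, 0.033, 0.15], 0.74), ([0.549, 0.049, 0.191], 0.71), ([0.56, 0.023, 0.155], 0.61)]
top [([0.553, 0.052, 0.183], 0.84), ([0.558, 0.019, 0.153], 0.71), ([0.54, 0.119, 0.095], 0.2), ([0.773, 0.062, 0.038], 0.19)]
```

Request:
move_arm(increments="0.32 -1.63 0.1 0.49 0.097 0 255;0.32 -1.63 0.1 0.49 0.097 0 255;0.32 -1.63 0.1 0.49 0.097 0 255;0.32 -1.63 0.1 0.49 0.097 0 255;0.32 -1.63 0.05 0.49 0.097 0 255;0.32 -1.63 0.05 0.49 0.097 0 255;0.32 -1.63 0.05 0.49 0.097 0 255;0.32 -1.63 0.05 0.49 0.097 0 255")

```text
time: 10.57
position: [0.5848, 0.0734, 0.3008]
tool_rot: [0.296, -3.014, -0.674]
ft_force: [-2.9, -3.7, 6.2]
grip_width: 0.156
grip_force: 55.1
```

```bash
python3 k.py 60
```

```text
t 10.57 shift [-0.2  1.4 -0.1] rot [-0.26  0.15 -0.01] F [-2.9 -3.7  6.2] M [-1.58  0.63 -0.1 ] grip 13.6 55.1 q [-0.12  0.24  0.25  1.48 -0.47  1.58  1.93]
scene [([0.581, -0.06, 0.028], 0.91), ([0.634, -0.071, 0.044], 0.71), ([0.664, -0.054, 0.082], 0.62), ([0.542, -0.103, 0.047], 0.59), ([0.596, -0.098, 0.009], 0.57)]
top [([0.544, -0.111, 0.039], 0.77), ([0.578, -0.06, 0.024], 0.64), ([0.625, -0.071, 0.044], 0.64)]
```

Request:
move_arm(increments="0 0 0 0 0 0 255;0 0 0 0 0 0 255;0 0 0 0 0 0 255;0 0 0 0 0 0 255;0 0 0 0 0 0 255;0 0 0 0 0 0 255;0 0 0 0 0 0 255;0 0 0 0 0 0 255")

```text
time: 11.43
position: [0.5847, 0.0735, 0.3008]
tool_rot: [0.296, -3.014, -0.674]
ft_force: [-4.1, -4.5, 7.2]
grip_width: 0.158
grip_force: 55.1
```

```bash
python3 k.py 60.0; cd pics; python3 -c "
import cv2,numpy as np
a=cv2.imread('r60.0scene.png')[180:420,220:460];b=cv2.imread('r60.0top.png')[140:340,240:480]
cv2.imwrite('c1.png',np.hstack([cv2.resize(a,(400,400)),cv2.resize(b,(400,400))]))"
```

```text
t 11.43 shift [-0.2  1.3 -0.1] rot [-0.24  0.15 -0.01] F [-4.1 -4.5  7.2] M [-1.58  0.58 -0.06] grip 13.8 55.1 q [-0.12  0.24  0.25  1.48 -0.47  1.58  1.93]
scene [([0.622, -0.117, 0.035], 0.95), ([0.63, -0.052, 0.045], 0.86), ([0.582, -0.062, 0.027], 0.63), ([0.548, -0.124, 0.047], 0.58)]
top [([0.621, -0.117, 0.036], 0.72), ([0.548, 0.052, 0.179], 0.7), ([0.543, -0.116, 0.04], 0.58), ([0.574, -0.06, 0.023], 0.52), ([0.617, -0.05, 0.044], 0.5)]
```

View pics/c1.png

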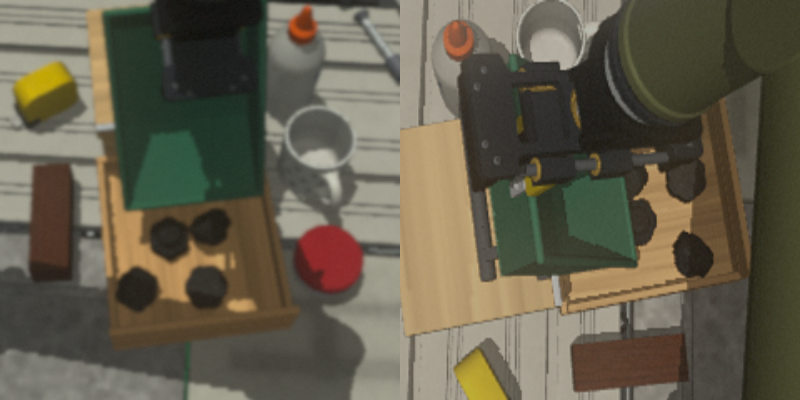

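All four knobs lie in the tray, at left-panel (138,288), (205,287), (170,238) and (210,227), and the tub is empty. The bottle, mug and tin still stand. I'll rock back along the same arc.

Request:
move_arm(increments="-0.32 1.63 -0.07 -0.49 -0.097 0 255;-0.64 3.26 -0.17 -0.981 -0.194 0 255;-0.64 3.26 -0.17 -0.981 -0.194 0 255;-0.64 3.26 -0.17 -0.981 -0.194 0 255;-0.32 1.63 -0.03 -0.49 -0.097 0 255;-0.64 3.2 -0.57 -0.981 -0.194 0 255;-0.64 3.2 -0.57 -0.981 -0.194 0 255;-0.64 3.2 -0.57 -0.981 -0.194 0 255")

```text
time: 12.3
position: [0.5801, 0.0973, 0.2987]
tool_rot: [0.302, -3.06, -0.491]
ft_force: [-2.8, -2.1, 8.1]
grip_width: 0.16
grip_force: 55.1
```

Request:
move_arm(increments="-0.64 3.2 -0.57 -0.981 -0.194 0 255;-0.64 3.2 -0.57 -0.981 -0.194 0 255;-0.64 3.2 -0.57 -0.981 -0.194 0 255;-0.64 3.2 -0.57 -0.981 -0.194 0 255;-0.64 3.2 -0.57 -0.981 -0.194 0 255;-0.62 3.15 -1.02 -0.981 -0.194 0 255;-0.62 3.15 -1.02 -0.981 -0.194 0 255;-0.62 3.15 -1.02 -0.981 -0.194 0 255")

```text
time: 12.97
position: [0.575, 0.124, 0.2929]
tool_rot: [0.308, -3.1, -0.279]
ft_force: [-2.3, -1.1, 8.3]
grip_width: 0.157
grip_force: 55.1
```

Request:
move_arm(increments="-0.62 3.15 -1.02 -0.981 -0.194 0 255;-0.62 3.15 -1.02 -0.981 -0.194 0 255;-0.62 3.15 -1.02 -0.981 -0.194 0 255;-0.62 3.15 -1.02 -0.981 -0.194 0 255;-0.62 3.15 -1.02 -0.981 -0.194 0 255;-0.62 3.14 -1.38 -0.981 -0.194 0 255;-0.62 3.14 -1.38 -0.981 -0.194 0 255;-0.62 3.14 -1.38 -0.981 -0.194 0 255")

```text
time: 13.63
position: [0.5701, 0.1499, 0.2835]
tool_rot: [0.311, -3.125, -0.064]
ft_force: [-1.4, 1.2, 7.8]
grip_width: 0.155
grip_force: 55.2
```

```bash
python3 -c "
from h import *
err(37)"
```

```text
t 13.63 shift [-0.1 -1.6  0.1] rot [-0.37  0.12 -0.18] F [-1.4  1.2  7.8] M [-0.9   0.16 -0.44] grip 13.5 55.2 q [-0.4   0.16  0.14  1.52 -0.06  1.45  1.52]
```

Request:
move_arm(increments="-0.62 3.14 -1.38 -0.981 -0.194 0 255;-0.62 3.14 -1.38 -0.981 -0.194 0 255;-0.62 3.14 -1.38 -0.981 -0.194 0 255;-0.62 3.14 -1.38 -0.981 -0.194 0 255;-0.62 3.14 -1.38 -0.981 -0.194 0 255;-0.56 2.85 -1.7 -0.981 -0.194 0 255;-0.56 2.85 -1.7 -0.981 -0.194 0 255;-0.56 2.85 -1.7 -0.981 -0.194 0 255")

```text
time: 14.3
position: [0.5653, 0.1743, 0.2707]
tool_rot: [-0.31, 3.11, -0.154]
ft_force: [0.6, 2.3, 5.3]
grip_width: 0.157
grip_force: 55.1
```

Request:
move_arm(increments="-0.56 2.85 -1.7 -0.981 -0.194 0 255;-0.56 2.85 -1.7 -0.981 -0.194 0 255;-0.56 2.85 -1.7 -0.981 -0.194 0 255;-0.56 2.85 -1.7 -0.981 -0.194 0 255;-0.56 2.85 -1.7 -0.981 -0.194 0 255;0 0 0 0 0 0 255;0 0 0 0 0 0 255;0 0 0 0 0 0 255")

```text
time: 14.97
position: [0.5617, 0.1879, 0.2613]
tool_rot: [-0.308, 3.094, -0.291]
ft_force: [1.0, 5.4, 4.3]
grip_width: 0.155
grip_force: 55.0
```

```bash
python3 -c "
from h import *
err(24)"
```

```text
t 14.97 shift [ 1.  -2.8 -0.1] rot [-0.26 -0.04 -0.2 ] F [1.  5.4 4.3] M [ 0.71 -0.39 -0.05] grip 13.5 55.0 q [-0.55  0.21  0.08  1.53  0.16  1.46  1.28]
```

Request:
move_arm(increments="-0.35 1.8 -2.22 -0.981 -0.194 0 255;-0.35 1.8 -2.22 -0.981 -0.194 0 255;-0.49 2.48 -2.22 -0.981 -0.194 0 255;-0.49 2.48 -2.22 -0.981 -0.194 0 255;-0.49 2.48 -2.22 -0.981 -0.194 0 255;-0.49 2.48 -2.22 -0.981 -0.194 0 255;-0.49 2.48 -2.22 -0.981 -0.194 0 255;-0.49 2.48 -2.22 -0.981 -0.194 0 255")

```text
time: 15.63
position: [0.5577, 0.2084, 0.2439]
tool_rot: [-0.306, 3.052, -0.501]
ft_force: [-0.0, 8.7, 4.6]
grip_width: 0.154
grip_force: 55.0
```

Request:
move_arm(increments="-0.42 2.15 -2.55 -0.981 -0.194 0 255;-0.42 2.15 -2.55 -0.981 -0.194 0 255;-0.42 2.15 -2.55 -0.981 -0.194 0 255;-0.42 2.15 -2.55 -0.981 -0.194 0 255;-0.42 2.15 -2.55 -0.981 -0.194 0 255;-0.42 2.15 -2.55 -0.981 -0.194 0 255;-0.42 2.15 -2.55 -0.981 -0.194 0 255;-0.42 2.15 -2.55 -0.981 -0.194 0 255")

```text
time: 16.3
position: [0.554, 0.2267, 0.2236]
tool_rot: [-0.303, 2.998, -0.708]
ft_force: [-1.0, 11.5, 5.9]
grip_width: 0.158
grip_force: 55.0
```

```bash
cat > t.py <<'E'
import sys
from h import *
th=float(sys.argv[1]);err(th)
ax2=np.array([ax[0],ax[1],0])
for n in("scene","top"):
    im=ctrl.get_image(n);P=cloud(im);hsv=cv2.cvtColor(im["frame"],cv2.COLOR_RGB2HSV)
    m=(P[...,0]>.46)&(P[...,0]<.70)&(P[...,1]>-.05)&(P[...,1]<.3)&(P[...,2]>.11)&(hsv[...,0]>40)&(hsv[...,0]<90)&(hsv[...,1]>80)
    q=P[m]-piv; q=np.c_[q@d,q@ax2,q[:,2]]*1000
    f=q[(abs(q[:,1])<60)]
    c=f[f[:,0]>np.percentile(f[:,0],93)]
    print(n,"lip",np.round(np.percentile(f,99.5,0),1),"z of front pts",np.round(np.median(c[:,2]),1),"y range",np.round(np.percentile(q[:,1],[1,99]),1))
a=np.radians(45-th);print("expected lip",106*np.cos(a),106*np.sin(a))
E
python3 t.py 8
```

```text
t 16.3 shift [ 1.5 -4.6 -0.5] rot [-0.46 -0.06 -0.35] F [-1.  11.5  5.9] M [ 1.4   0.18 -0.11] grip 13.8 55.0 q [-0.72  0.34  0.05  1.51  0.39  1.52  1.04]
scene lip [ 82.2  59.5 111.6] z of front pts 62.9 y range [-74.9  75.8]
top lip [ 79.8  59.3 106. ] z of front pts 58.3 y range [-76.4  76.8]
expected lip 84.65536406501305 63.79239245411711
```

The bar has rolled the tub back about 4 mm. While it is still tilted I'll nudge it forward.

Request:
move_arm(increments="0.2 -1 0 0 0 0 255;0.2 -1 0 0 0 0 255;0.2 -1 0 0 0 0 255;0.2 -1 0 0 0 0 255;0.2 -1 0 0 0 0 255;0 0 0 0 0 0 255;0 0 0 0 0 0 255;0 0 0 0 0 0 255")

```text
time: 17.07
position: [0.5539, 0.2249, 0.2243]
tool_rot: [-0.307, 2.998, -0.7]
ft_force: [-4.8, 16.1, 11.2]
grip_width: 0.16
grip_force: 55.0
```

```bash
python3 t.py 8
```

```text
t 17.07 shift [ 1.6 -2.8 -1.3] rot [-0.74 -0.1  -0.54] F [-4.8 16.1 11.2] M [ 2.01  0.82 -0.39] grip 14.0 55.0 q [-0.72  0.33  0.05  1.51  0.39  1.52  1.04]
scene lip [ 83.8  59.3 112.7] z of front pts 62.6 y range [-74.8  75.7]
top lip [ 81.3  59.4 107.6] z of front pts 56.9 y range [-76.4  77. ]
expected lip 84.65536406501305 63.79239245411711
```

Request:
move_arm(increments="0.2 -0.8 0.6 0 0 0 255;0.2 -0.8 0.6 0 0 0 255;0.2 -0.8 0.6 0 0 0 255;0.2 -0.8 0.6 0 0 0 255;0 0 0.6 0 0 0 255;0 0 0 0 0 0 255;0 0 0 0 0 0 255;0 0 0 0 0 0 255")

```text
time: 17.83
position: [0.5547, 0.2201, 0.2248]
tool_rot: [-0.306, 3.001, -0.702]
ft_force: [-2.4, 12.5, 2.5]
grip_width: 0.157
grip_force: 55.0
```

```bash
python3 t.py 8
```

```text
t 17.83 shift [ 0.7  1.9 -1.7] rot [-0.67 -0.22 -0.45] F [-2.4 12.5  2.5] M [3.   0.3  0.11] grip 13.7 55.0 q [-0.71  0.33  0.05  1.51  0.39  1.52  1.05]
scene lip [ 88.4  59.4 112.8] z of front pts 62.7 y range [-74.7  75.8]
top lip [ 85.   59.5 169.6] z of front pts 55.7 y range [-76.3  77. ]
expected lip 84.65536406501305 63.79239245411711
```

Request:
move_arm(increments="-0.19 1.0 -1.5 -0.53 -0.1 0 255;-0.19 1.0 -1.5 -0.53 -0.1 0 255;-0.19 1.0 -1.5 -0.53 -0.1 0 255;-0.19 1.0 -1.5 -0.53 -0.1 0 255;-0.19 1.05 -1.5 -0.53 -0.1 0 255;-0.19 1.05 -1.5 -0.53 -0.1 0 255;-0.19 1.05 -1.5 -0.53 -0.1 0 255;-0.19 1.05 -1.5 -0.53 -0.1 0 255")

```text
time: 18.6
position: [0.5532, 0.2286, 0.2128]
tool_rot: [-0.303, 2.965, -0.813]
ft_force: [-2.1, 12.0, 2.8]
grip_width: 0.155
grip_force: 55.0
```

Request:
move_arm(increments="-0.18 1.0 -1.5 -0.53 -0.1 0 255;-0.18 1.0 -1.5 -0.53 -0.1 0 255;-0.18 1.0 -1.5 -0.53 -0.1 0 255;-0.18 1.0 -1.5 -0.53 -0.1 0 255;-0.18 1.0 -1.5 -0.53 -0.1 0 255;0 0 0 0 0 0 255;0 0 0 0 0 0 255;0 0 0 0 0 0 255")

```text
time: 19.27
position: [0.5523, 0.233, 0.2049]
tool_rot: [-0.301, 2.942, -0.883]
ft_force: [-3.4, 13.6, 1.1]
grip_width: 0.16
grip_force: 55.0
```

```bash
python3 t.py 0
```

```text
t 19.27 shift [ 0.3  3.3 -4.5] rot [-1.57 -0.5  -0.45] F [-3.4 13.6  1.1] M [2.77 0.16 0.1 ] grip 13.9 55.0 q [-0.78  0.4   0.05  1.5   0.48  1.56  0.96]
scene lip [80.5 59.4 94.5] z of front pts 72.5 y range [-74.6  75.6]
top lip [77.9 59.4 96.4] z of front pts 64.0 y range [-76.3  77. ]
expected lip 74.95331880577405 74.95331880577403
```

Request:
move_arm(increments="-0.07 0.4 -0.6 -0.2 -0.05 0 255;-0.07 0.4 -0.6 -0.2 -0.05 0 255;-0.07 0.4 -0.6 -0.2 -0.05 0 255;-0.07 0.4 -0.6 -0.2 -0.05 0 255;-0.07 0.4 -0.6 -0.2 -0.05 0 255;-0.07 0.4 -0.6 -0.2 -0.05 0 255;-0.07 0.4 -0.6 -0.2 -0.05 0 255;0 0 0 0 0 0 255")

```text
time: 20.03
position: [0.5517, 0.2356, 0.2005]
tool_rot: [-0.3, 2.927, -0.92]
ft_force: [-2.6, 12.4, 1.0]
grip_width: 0.158
grip_force: 55.0
```

```bash
python3 t.py 0
```

```text
t 20.03 shift [ 0.9  0.7 -0.1] rot [-0.13 -0.16 -0.46] F [-2.6 12.4  1. ] M [2.62 0.21 0.06] grip 13.7 55.0 q [-0.79  0.42  0.05  1.5   0.49  1.57  0.94]
scene lip [78.3 59.4 89.9] z of front pts 73.8 y range [-74.6  75.5]
top lip [76.  59.4 92.7] z of front pts 65.0 y range [-76.5  76.9]
expected lip 74.95331880577405 74.95331880577403
```

Request:
move_arm(increments="-0.1 0.6 -0.1 0 0 0 255;-0.1 0.6 -0.1 0 0 0 255;-0.1 0.6 -0.1 0 0 0 255;-0.1 0.6 -0.1 0 0 0 255;-0.1 0.6 -0.1 0 0 0 255;0 0 0 0 0 0 255;0 0 0 0 0 0 255;0 0 0 0 0 0 255")

```text
time: 20.8
position: [0.5517, 0.2357, 0.2004]
tool_rot: [-0.295, 2.928, -0.925]
ft_force: [-2.3, 7.1, 0.7]
grip_width: 0.156
grip_force: 55.0
```

```bash
python3 t.py 0
```

```text
t 20.8 shift [0.9 0.6 0. ] rot [ 0.05 -0.16 -0.27] F [-2.3  7.1  0.7] M [2.2 0.1 0.2] grip 13.5 55.0 q [-0.79  0.42  0.05  1.49  0.49  1.57  0.94]
scene lip [78.3 59.3 90.3] z of front pts 74.1 y range [-74.6  75.6]
top lip [75.6 59.2 92.4] z of front pts 64.9 y range [-76.5  76.9]
expected lip 74.95331880577405 74.95331880577403
```

Request:
move_arm(increments="-0.2 0.6 -0.2 0 0 0 255;-0.2 0.6 -0.2 0 0 0 255;-0.2 0.6 -0.2 0 0 0 255;-0.2 0.6 -0.2 0 0 0 255;-0.2 0.6 -0.2 0 0 0 255;0 0 0 0 0 0 255;0 0 0 0 0 0 255;0 0 0 0 0 0 255")

```text
time: 21.57
position: [0.5518, 0.2357, 0.2004]
tool_rot: [-0.289, 2.926, -0.931]
ft_force: [-3.2, 3.5, -1.6]
grip_width: 0.157
grip_force: 55.1
```

```bash
python3 t.py 0
```

```text
t 21.57 shift [0.9 0.6 0.1] rot [ 0.28 -0.06 -0.06] F [-3.2  3.5 -1.6] M [2.81 0.51 0.18] grip 13.7 55.1 q [-0.79  0.43  0.05  1.49  0.49  1.58  0.94]
scene lip [78.3 59.3 89.8] z of front pts 74.5 y range [-74.6  75.4]
top lip [75.6 59.3 92.2] z of front pts 64.8 y range [-76.5  76.9]
expected lip 74.95331880577405 74.95331880577403
```

The tub is firmly on both feet. I'll ease the grip, open, then withdraw along the slope.

Request:
move_arm(increments="0 0 0 0.1 0 0 255;0 0 0 0.1 0 0 255;0 0 0 0.1 0 0 255;0 0 0 0 0 0 255;0 0 0 0 0 0 255;0 0 0 0 0 0 255;0 0 0 0 0 0 255;0 0 0 0 0 0 255", grip_force=8)

```text
time: 22.33
position: [0.5517, 0.2357, 0.2004]
tool_rot: [-0.289, 2.927, -0.925]
ft_force: [-1.6, 6.4, -2.6]
grip_width: 0.161
grip_force: 8.0
```

Request:
move_arm(increments="0 0 0 0 0 0 190;0 0 0 0 0 0 150;0 0 0 0 0 0 100;0 0 0 0 0 0 50;0 0 0 0 0 0 0;0 0 0 0 0 0 0;0 0 0 0 0 0 0;0 0 0 0 0 0 0")

```text
time: 23.0
position: [0.5524, 0.2351, 0.2011]
tool_rot: [-0.287, 2.926, -0.925]
ft_force: [0.6, 0.0, 0.3]
grip_width: 0.685
grip_force: 0.0
```

Request:
move_arm(increments="0 0 0 0 0 0 0;0 0 0 0 0 0 0;0 0 0 0 0 0 0;0 0 0 0 0 0 0;0 0 0 0 0 0 0;0 0 0 0 0 0 0;0 0 0 0 0 0 0;0 0 0 0 0 0 0")

```text
time: 23.67
position: [0.5523, 0.2353, 0.201]
tool_rot: [-0.288, 2.926, -0.924]
ft_force: [0.3, 1.2, 0.9]
grip_width: 0.997
grip_force: 0.0
```

```bash
python3 t.py 0
```

```text
t 23.67 shift [ 0.4  1.  -0.6] rot [ 0.03  0.01 -0.05] F [0.3 1.2 0.9] M [ 0.69  0.14 -0.04] grip 86.7 0.0 q [-0.79  0.42  0.05  1.49  0.49  1.57  0.94]
scene lip [78.4 59.4 89.9] z of front pts 74.5 y range [-74.6  75.5]
top lip [76.  59.3 92.9] z of front pts 64.9 y range [-76.5  77. ]
expected lip 74.95331880577405 74.95331880577403
```

Clean release. I'll withdraw.

Request:
move_arm(increments="-1.4 7.2 10.5 0 0 0 0;-1.4 7.2 10.5 0 0 0 0;-1.4 7.2 10.5 0 0 0 0;-1.4 7.2 10.5 0 0 0 0;-1.4 7.2 10.5 0 0 0 0;-1.4 7.2 10.5 0 0 0 0;-1.4 7.2 10.5 0 0 0 0;-1.4 7.2 10.5 0 0 0 0")

```text
time: 24.43
position: [0.5408, 0.2942, 0.2865]
tool_rot: [-0.288, 2.926, -0.923]
ft_force: [0.5, -0.0, -0.4]
grip_width: 0.998
grip_force: 0.0
```

Request:
move_arm(increments="-3 10 3 0 0 0 0;-3 10 3 0 0 0 0;-3 10 3 0 0 0 0;-3 10 3 0 0 0 0;-3 10 3 0 0 0 0;0 0 0 0 0 0 0;0 0 0 0 0 0 0;0 0 0 0 0 0 0")

```text
time: 25.1
position: [0.5263, 0.3425, 0.2998]
tool_rot: [-0.287, 2.926, -0.926]
ft_force: [0.4, -1.2, 0.0]
grip_width: 1.001
grip_force: 0.0
```

```bash
python3 - <<'E'
from h import *
for n in("scene","top"):
    im=ctrl.get_image(n);save(im,"end"+n);P=cloud(im);hsv=cv2.cvtColor(im["frame"],cv2.COLOR_RGB2HSV)
    m=(P[...,0]>.46)&(P[...,0]<.70)&(P[...,1]>-.02)&(P[...,1]<.4)&(P[...,2]>.1)&(hsv[...,0]>40)&(hsv[...,0]<90)&(hsv[...,1]>80)
    print(n,cv2.minAreaRect(P[m][:,:2].astype(np.float32)*1000))
    for t in["tub_grip","knob0","glue_bottle","mug","wax_tin","tape_measure","offcut"]:
        for r in ctrl.find_in(t,im)[:5 if t=="knob0" else 1]:print(t,np.round(r["centre"],3),round(r["score"],2))
    ye=(hsv[...,0]>18)&(hsv[...,0]<35)&(hsv[...,1]>130)&(P[...,2]>.16)&(abs(P[...,0]-.55)<.06)&(P[...,1]>.2)&(P[...,1]<.29)
    print("yel",np.round(P[ye].mean(0),4))
E
```

```text
scene ((577.7738037109375, 113.05772399902344), (157.4748077392578, 246.8227081298828), 11.228540420532227)
tub_grip [0.573 0.142 0.153] 0.7
knob0 [ 0.547 -0.123  0.046] 0.74
knob0 [ 0.579 -0.06   0.027] 0.7
knob0 [ 0.631 -0.05   0.045] 0.59
glue_bottle [ 0.622 -0.117  0.034] 0.41
mug [0.75  0.056 0.054] 0.71
wax_tin [ 0.758 -0.076  0.039] 0.57
tape_measure [0.409 0.107 0.055] 0.7
offcut [ 0.444 -0.055  0.043] 0.87
yel [0.5504 0.2424 0.2208]
top ((560.1669311523438, 197.9810333251953), (157.1759033203125, 418.18316650390625), 11.439942359924316)
tub_grip [0.578 0.128 0.156] 0.9
knob0 [ 0.544 -0.118  0.045] 0.92
knob0 [ 0.625 -0.04   0.043] 0.75
knob0 [ 0.575 -0.054  0.024] 0.67
glue_bottle [0.704 0.141 0.132] 0.84
mug [0.763 0.048 0.044] 0.56
wax_tin [ 0.752 -0.067  0.04 ] 0.57
tape_measure [0.406 0.114 0.065] 0.75
offcut [ 0.439 -0.043  0.049] 0.85
yel [0.5496 0.2445 0.2241]
```

View pics/endscene.png

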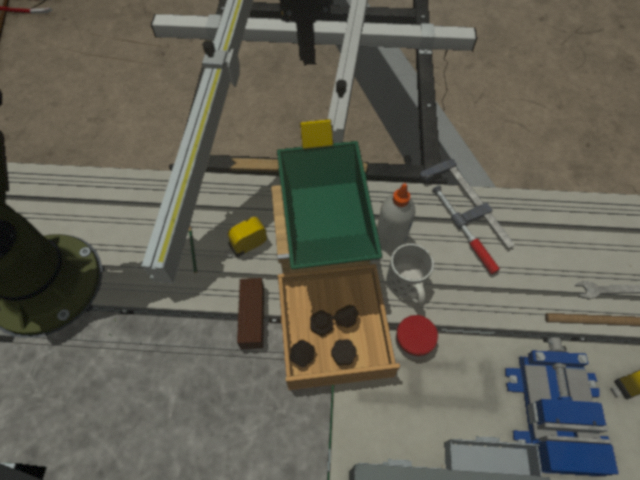

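The tub is back within 2 mm of where it stood, level and at the same yaw. The four knobs lie in the tray at (303,354), (344,352), (321,322) and (346,317), and everything else is where it was.

```bash
python3 -c "
from bench import ctrl
print(ctrl.close_job())"
```

```text
the job is handed in; nothing more can be done
None
```

The job is handed in: all four knobs are in the tray, the tub stands on both feet within 2 mm of its start, the gripper has let go, and the surrounding items are undisturbed.

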